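# Roll a lens barrel to its index line and press it into a V-block

### The arm

A 7-joint arm with a two-finger parallel gripper is mounted at the origin on the work surface. World frame = base frame: x ahead of the robot, y to its left, z up, the work surface at z = 0. Lengths are in m, angles in rad, forces in N, time in s.
With the tool pointing down it reaches from about 0.4 to 0.85 m from the base axis. Payload 10.4 kg.
Tool frame: the origin (TCP) lies between the finger pads; the fingertips stand 14 mm ahead of it and the grasp point (between the pads) lies 5 mm behind it (r.finger_overhang is the z of the fingertips in the tool frame, in m); z points along the fingers, y is the line along which they close (so a half turn about z gives the same grasp; the last joint's range is limited). The gripper opens to 87 mm and grips with 3 to 60 N. Pads are 19 mm wide; open, the fingers measure 117 mm over their backs; the gripper's body (75 mm by 190 mm) begins 51 mm behind the grasp point.
Start: joints at [1.262, 0.332, -0.065, 1.46, 0.022, 1.35, -0.088], TCP at [0.176, -0.6, 0.237] pointing down, gripper open.
Joint ranges: [-2.6, 2.6], [-0.5, 2.12], [-1.47, 1.34], [0.16, 2.42], [-1.27, 4.41], [0.06, 2.06], [-2.6, 2.6]. Speed limits (rad/s): [2.22, 2.22, 2.79, 2.79, 3.14, 3.14, 3.14].

### API

Orientations are given as a unit quaternion [x, y, z, w].
In Python, from bench import r, optics gives the robot as it stands.
- The arm moves only by the shell command python3 -m pendant 'ROWS' [FORCE]. ROWS is JSON, a list of rows, each a list of 7 numbers: the closure, from -1 (fully open) to 1 (shut), then the shift along the tool's x, y, z scaled (see below), then the turn, a rotation vector about the tool's x, y, z scaled (see below). In form: [[grip, x, y, z, rx, ry, rz], ...]. A call has 1 to 8 rows; each row is the pose to reach, as a shift and turn from the pose commanded when the call began, along the tool's axes at that moment; what a row does not reach only later rows make up. The controller multiplies each number of a shift by 0.3 m and each number of a turn by 120 degrees. A row lasts 1/8 s, in which the tool goes at most 62.5 mm and 10.7 degrees, less where a joint would pass 70% of its speed; a pose out of reach is approached as far as the arm can. A call with a number of a shift or a turn outside -1 to 1 is refused whole. A call with a gripper value outside its range is refused whole. The fingers move at their own pace and stop on an object; FORCE is the grip in N (left out, the last holds). Time passes only in rows, so rows that repeat a pose let the fingers close. It gives the time, the measured TCP pose, the force, the opening and the grip force at its end, in the units of the state.
- r.read_state(): the state, without advancing time (a new reading comes with each control period).
- optics.camera(name): name is "side" or "top"; returns a dict with "pixels" (400x640x3 uint8, red, green, blue), "vfov" (degrees; the focal length in pixels is half the picture's height over the tangent of half this angle, whatever the lens; pixels are square), "cx", "cy" (the principal point, pixels), "rvec" (rotation vector, rad) and "tvec" (3), from world to camera coordinates, as OpenCV has them. Camera axes: x right, y down, z forward; pixel columns grow to the right and rows downward; lengths in m; the calibration is good to about 2 mm. A picture is of the moment at which its call begins. There is no depth.
- r.close_job(): hands the job in; it is judged then, once.
The state is a dict: "time": time; "joint_positions": joint angles; "joint_vel": joint speeds; "joint_torque": joint torques, N m; "ee_pos": TCP position; "eef_rot": TCP orientation; "ft_force": force on the tool from outside, world axes, zero at the start; "torque": the same for the moment, N m; "width": finger opening in m; "grip_force": force on a finger pad.
Only numpy, scipy, OpenCV 4.12 (cv2) and the standard library are available. Lean on these libraries where they do the work, as an engineer would, in place of code of your own. Each camera call takes 0.05 s, during which the arm holds its last target. There are 200 camera calls.

### The job

Roll the black lens barrel along the blue mat until its white index line is on top, then pick it up and seat it in the aluminium V-block: lying along the V and centred lengthwise, white line still on top. Finish while still holding it there with the gripper, pressed straight down with about 10 N so that it bears firmly on both sloping sides of the V, and leave the hex driver, the post and the bottle where they are.

Things in the scene. Friction and masses are not known exactly. Their poses are not given: they have to be found in the camera images.
- barrel: Lens barrel: black cylinder, steel end bands, 40 mm diameter, 140 mm long, about 0.3 kg, rolls freely. Origin at the middle of its axis, 20 mm above what it lies on. x: along the barrel; z: out through the white index line (9 mm wide, full length, a red tick at each end face). Starts on the mat at any yaw, line about 60 deg from the top, y about up. Either way round in the V is the same.
- mat: Blue mat fixed to the bench, 260 mm (its x) by 240 mm (its y), 4 mm thick. Origin at the centre of its underside; its top is 4 mm above the bench.
- vblock: Fixed V-block: dark base plate 136 mm (x) by 74 (y) by 12, with two aluminium V sections in line. Origin: centre of its underside, on the bench. The V runs along x and opens up; its sides slope 45 deg and meet 30 mm above the bench. Sections: x 35 to 60 and -60 to -35 mm, 64 wide, 53 high. Between them a 70 mm gap, open down to the base plate, for the fingers.
- face_left: The V's sloping side at the V-block's +y (on both V sections), aluminium. Same origin and axes as the V-block; rigidly part of it.
- face_right: The V's sloping side at the V-block's -y (on both V sections), aluminium. Same origin and axes as the V-block; rigidly part of it.
- seat (a point): The point, 58 mm above the bench over the V-block's centre, where the middle of the barrel's axis lies when it is seated. Its axes are those of the V-block (x along the V).
- hexdriver: Bystander: hand driver about 150 mm long lying loose on the bench along its x. Leave alone.
- postbase: Bystander: steel post 20 mm in diameter on a round base of 44 mm, 60 mm high, loose, origin at the centre of its underside. Leave alone.
- cleaner: Bystander: amber bottle 44 mm in diameter, 90 mm high, loose, origin at the centre of its underside. Leave alone.
Mind the look-alikes: they are no part of the job. Of the things like the barrel, leave any that is pink; of the rest the smaller one is meant. Several things have the shape of the vblock; the one meant has the colours described above.

How it is judged:
On the way:
1. the barrel lies on the mat with its white line within 20 degrees of the top (angle between barrel's own z axis and vertical below 0.35 rad and contact force between barrel and mat above 0.5 N and z of barrel in the frame of mat below 0.029 m), for 0.2 s.
At the end, for the whole second after the job is handed in: Barrel at rest in the V: middle within 12 mm of the seat along the V, 3 mm across and in height; axis within 3.4 deg of the V, white line within 23 deg of the top; gripper touching it, and each side of the V carrying over 4.5 N (weight alone gives about 2 N) (angle between barrel's own z axis and vertical below 0.4 rad and angle between the x axis of barrel and the x axis of vblock, either way round below 0.06 rad and x of barrel in the frame of seat between -0.012 and 0.012 m and y of barrel in the frame of seat between -0.003 and 0.003 m and z of barrel in the frame of seat between -0.003 and 0.003 m and contact force between barrel and face_left above 4.5 N and contact force between barrel and face_right above 4.5 N and contact force between the fingers and barrel above 3 N and linear speed of barrel below 0.02 m/s); the arm keeps its last pose, push and grip.
It fails at once if the barrel is forced with more than 45 N against one side of the V (contact force between barrel and face_left above 45 N or contact force between barrel and face_right above 45 N).
It fails at once if the hex driver is disturbed (moved more than 30 mm) (distance of hexdriver from where it was at the start of the episode above 0.03 m).
It fails at once if the post on its base is disturbed (moved more than 30 mm) (distance of postbase from where it was at the start of the episode above 0.03 m).
It fails at once if the cleaner bottle is disturbed (moved more than 30 mm) (distance of cleaner from where it was at the start of the episode above 0.03 m).
It also fails if it takes over 51 s, if anything falls off the work surface, if the arm or the gripper's body presses on something with over 40 N, if the wrist force passes 120 N, or if a joint passes its speed limit or range.

## Working session

There is one attempt and no reset: what is moved stays moved. The work goes in short steps, Python scripts to look and compute and a shell command to move; the robot and the scene stay as the last step left them, time stands still between calls to the robot, and variables do not carry over. Pictures are saved under pics/ and viewed, at most 10 in all, crops included, and the job is handed in when it is done.

```bash
ls; mkdir -p pics; python3 - <<'E'
from bench import r, optics
import cv2, numpy as np
for n in("top","side"):
    c=optics.camera(n); p=c["pixels"]; cv2.imwrite(f"pics/{n}0.png",p[:,:,::-1]); np.savez(f"{n}0.npz",**c)
    R=cv2.Rodrigues(np.array(c["rvec"],float))[0]; print(n,c["vfov"],c["cx"],c["cy"],c["rvec"],c["tvec"],-R.T@np.array(c["tvec"]))
s=r.read_state(); print(s["time"],s["ee_pos"],s["eef_rot"],s["ft_force"],s["width"],r.finger_overhang)
E
```

```text
pics
top 47.75964778516416 322.95711180982005 190.5436818620374 [ 2.15653229 -2.13888082  0.16908187] [0.0455188  0.46514086 0.99892599] [0.31129862 0.05710296 1.05646275]
side 45.46609251957853 315.16948367674195 200.52239650040045 [ 0.71422165 -2.65356864  1.09237327] [0.42224312 0.19221265 1.16909129] [0.03660376 0.80880448 0.96255124]
0.1 [ 0.17610054 -0.59936245  0.23584335] [ 9.89809105e-01  1.42399318e-01 -1.21064536e-04 -5.96888762e-04] [ 0.42244899 -0.37286855  1.33712062] 0.08679892458697086 0.014
```

View pics/top0.png

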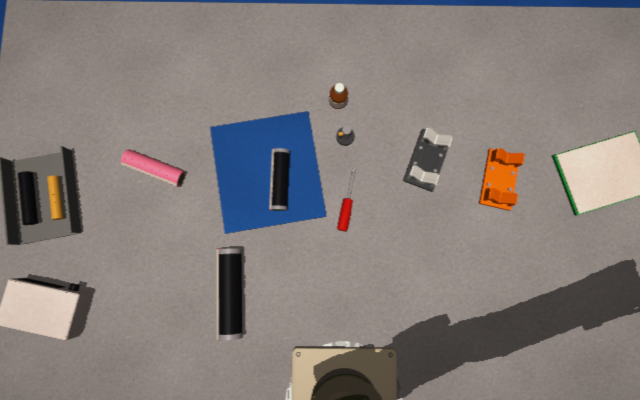

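View pics/side0.png

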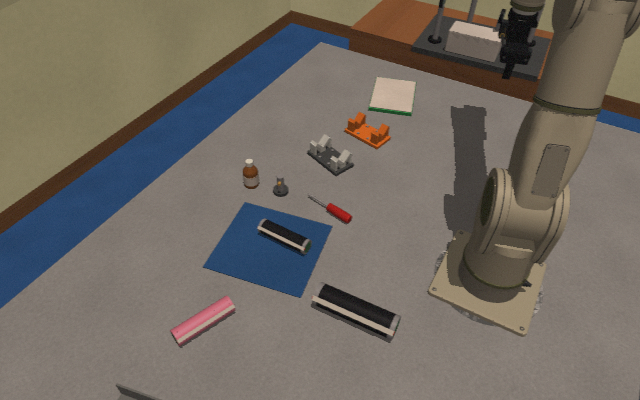

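The top view shows the barrel on the mat at about (280,179). The grey V-block is at (428,159), the driver at (346,200), the post at (345,136) and the bottle at (339,95). In the side view the barrel is at (284,236), with its white line on the lower, camera-facing (+y) side. It therefore has to roll towards -y.

```bash
cat > h.py <<'E'
import cv2, numpy as np
def rays(c,px):
    f=200/np.tan(np.radians(float(c["vfov"]))/2); R=cv2.Rodrigues(np.array(c["rvec"],float))[0]
    px=np.atleast_2d(px).astype(float)
    d=np.c_[(px[:,0]-c["cx"])/f,(px[:,1]-c["cy"])/f,np.ones(len(px))]@R
    return -R.T@np.array(c["tvec"],float).ravel(), d/np.linalg.norm(d,axis=1)[:,None]
def cast(c,px,z):
    o,d=rays(c,px); return o+d*((z-o[2])/d[:,2])[:,None]
def proj(c,P):
    f=200/np.tan(np.radians(float(c["vfov"]))/2)
    K=np.array([[f,0,c["cx"]],[0,f,c["cy"]],[0,0,1]],float)
    return cv2.projectPoints(np.atleast_2d(P).astype(float),np.array(c["rvec"],float),np.array(c["tvec"],float),K,None)[0][:,0]
def big(m):
    n,l,s,_=cv2.connectedComponentsWithStats(m.astype(np.uint8)); return l==1+np.argmax(s[1:,4])
def barrel(c,roi,z=0.024):
    """non-blue blob inside the mat's hull (top view) -> axis middle, yaw, size"""
    p=c["pixels"]; h=cv2.cvtColor(p,cv2.COLOR_RGB2HSV); x0,y0,x1,y1=roi
    w=np.zeros(p.shape[:2],bool); w[y0:y1,x0:x1]=1
    blue=big(w&(h[...,0]>95)&(h[...,0]<130)&(h[...,1]>140)&(h[...,2]>50))
    hull=cv2.convexHull(np.argwhere(blue)[:,::-1].astype(np.int32))
    m=np.zeros(p.shape[:2],np.uint8); cv2.fillConvexPoly(m,hull,1); m=cv2.erode(m,np.ones((5,5)))
    b=big((m>0)&~blue); rc=cv2.minAreaRect(np.argwhere(b)[:,::-1].astype(np.float32))
    bp=cast(c,cv2.boxPoints(rc),z)
    e=[bp[1]-bp[0],bp[2]-bp[1]]; L=sorted(e,key=np.linalg.norm)
    ax=L[1]/np.linalg.norm(L[1]); ax*=np.sign(ax[0])
    return cast(c,rc[0],z)[0],ax,[np.linalg.norm(v) for v in L],b,cast(c,cv2.boxPoints(cv2.minAreaRect(hull)),0.004)
def lineangle(c,cen,ax,verbose=False):
    """angle of white pixels about the axis, from up, + toward side=z x ax (=+y for ax=+x)"""
    p=c["pixels"].astype(int); q=proj(c,cen+np.outer([-.09,.09],ax)); lo=q.min(0).astype(int)-14; hi=q.max(0).astype(int)+14
    yy,xx=np.mgrid[lo[1]:hi[1],lo[0]:hi[0]]; px=np.c_[xx.ravel(),yy.ravel()]
    o,d=rays(c,px); s=np.cross([0,0,1],ax)
    P=np.stack([(o-cen)@s*np.ones(len(d)),(o-cen)[2]*np.ones(len(d))],1); D=np.stack([d@s,d[:,2]],1)
    a=(D**2).sum(1); b=(P*D).sum(1); k=(P**2).sum(1)-.02**2; q=b*b-a*k; ok=q>0
    t=(-b-np.sqrt(np.maximum(q,0)))/a; X=P+D*t[:,None]; u=(o-cen+d*t[:,None])@ax
    ok&=abs(u)<.05; ang=np.degrees(np.arctan2(X[:,0],X[:,1])); col=p[px[:,1],px[:,0]]
    w=ok&(col.min(1)>110)&(col.max(1)-col.min(1)<70)
    return w.sum(), np.round(np.percentile(ang[w],[5,50,95]),1) if w.any() else None, np.round(np.percentile(ang[ok],[1,99]))
E
python3 - <<'E'
from h import *
t=dict(np.load("top0.npz")); s=dict(np.load("side0.npz"))
cen,ax,L,b,mat=barrel(t,(200,100,335,245)); print(cen,np.degrees(np.arctan2(ax[1],ax[0])),L,"\nmat",mat.round(3))
print(proj(s,cen+np.outer([-.07,0,.07],ax)).round()); 
for c in(s,t): print(lineangle(c,cen,ax))
a=cv2.resize(t["pixels"][115:205,395:465],None,fx=5,fy=5,interpolation=2); bb=cv2.resize(s["pixels"][130:180,300:360],None,fx=7,fy=7,interpolation=2)
o=np.zeros((450,770,3),np.uint8); o[:,:350]=a; o[:350,350:]=bb; cv2.imwrite("pics/crop1.png",o[:,:,::-1])
E
```

```text
[0.49237288 0.15203416 0.024     ] -0.6081571816426823 [np.float64(0.043908572956878514), np.float64(0.14702207086845664)] 
mat [[0.62  0.327 0.004]
 [0.664 0.087 0.004]
 [0.409 0.043 0.004]
 [0.369 0.275 0.004]]
[[307. 247.]
 [284. 236.]
 [262. 225.]]
(np.int64(106), array([49.7, 59.5, 70.1]), array([-43., 112.]))
(np.int64(87), array([42.1, 55.2, 72. ]), array([-81.,  70.]))
```

View pics/crop1.png

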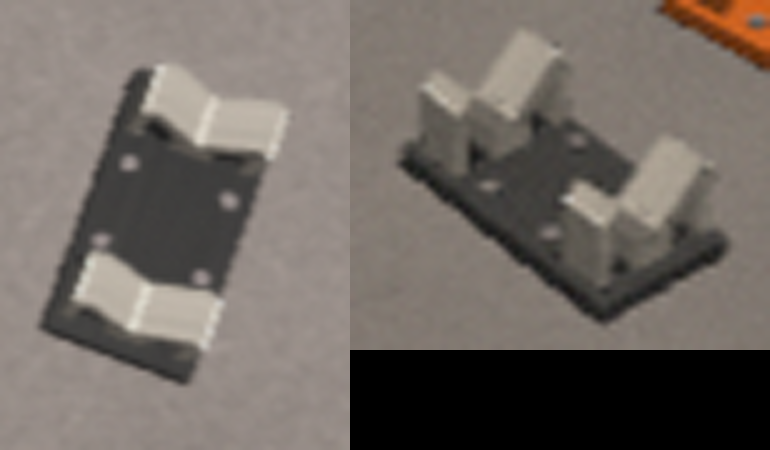

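The crop shows the V-block's grooves, with valley ends at crop pixels (213,98), (197,145), (148,287) and (130,330). The four plate holes are at (129,162), (229,200), (101,239) and (201,277).

```bash
python3 - <<'E'
from h import *
t=dict(np.load("top0.npz")); s=dict(np.load("side0.npz"))
T=lambda p:(np.array(p)+.5)/5-.5+[395,115]
S=lambda p:(np.array(p)-[350,0]+.5)/7-.5+[300,130]
v=cast(t,T([(213,98),(197,145),(148,287),(130,330)]),.030); h=cast(t,T([(129,162),(229,200),(101,239),(201,277)]),.012)
for q in(v,h): print(q.round(4).tolist(),q.mean(0).round(4))
d=v[0]-v[3];print("valley yaw",np.degrees(np.arctan2(d[1],d[0])),np.linalg.norm(d)); d=h[0]-h[2]+h[1]-h[3];print("holes yaw",np.degrees(np.arctan2(d[1],d[0])),np.linalg.norm(d)/2)
tc=cast(t,T([(92,253),(75,305),(222,297),(207,350),(170,65),(288,105),(275,158)]),.053);print("top",tc.round(4).tolist())
print("side holes",cast(s,S([(578,140),(488,186),(550,232)]),.012).round(4).tolist())
bp=cast(t,T([(42,327),(187,383)]),.012);print("plate end",bp.round(4).tolist())
from scipy.spatial.transform import Rotation as R
print("tool axes\n",R.from_quat([0.9898,0.1424,-1.2e-4,-6e-4]).as_matrix().round(3))
E
```

```text
[[0.6015, -0.2178, 0.03], [0.5788, -0.2096, 0.03], [0.5109, -0.1849, 0.03], [0.4907, -0.176, 0.03]] [ 0.5455 -0.1971  0.03  ]
[[0.5748, -0.1817, 0.012], [0.5568, -0.2287, 0.012], [0.5373, -0.1675, 0.012], [0.5195, -0.2143, 0.012]] [ 0.5471 -0.198   0.012 ]
valley yaw -20.634969782947653 0.1184630619938534
holes yaw -20.905932072973158 0.040047728744495796
top [[0.5219, -0.1544, 0.053], [0.4979, -0.1462, 0.053], [0.5022, -0.2129, 0.053], [0.4778, -0.2054, 0.053], [0.6105, -0.1923, 0.053], [0.592, -0.246, 0.053], [0.567, -0.2392, 0.053]]
side holes [[0.5577, -0.23, 0.012], [0.5767, -0.1818, 0.012], [0.5384, -0.1687, 0.012]]
plate end [[0.4949, -0.1387, 0.012], [0.4688, -0.2063, 0.012]]
tool axes
 [[ 0.959  0.282 -0.   ]
 [ 0.282 -0.959  0.001]
 [-0.    -0.001 -1.   ]]
```

```bash
cat >> h.py <<'E'
def go(st,target,yaw=None):
    """numbers for a row: shift to world target and turn of tool x axis to yaw (deg, mod 180), tool kept pointing down"""
    from scipy.spatial.transform import Rotation as R
    Q=R.from_quat(st["eef_rot"]); sh=Q.inv().apply(np.array(target)-st["ee_pos"])/.3
    x=Q.as_matrix()[:,0]; y0=np.degrees(np.arctan2(x[1],x[0])); yaw=y0 if yaw is None else y0+(yaw-y0+90)%180-90
    G=np.array([[np.cos(np.radians(yaw)),np.sin(np.radians(yaw)),0]]).T; c=np.cos(np.radians(yaw)); s_=np.sin(np.radians(yaw))
    T=R.from_matrix([[c,s_,0],[s_,-c,0],[0,0,-1]]); rv=np.degrees((Q.inv()*T).as_rotvec())/120
    print("at",np.round(st["ee_pos"],4),"yaw",round(y0,2),"t",st["time"],"F",np.round(st["ft_force"],1),"w",round(st["width"],4)); print("shift",sh.round(4),"turn",rv.round(4))
E
python3 -m pendant '[[1,0.84,-0.73,0.1,0,0,0.142],[1,0.84,-0.73,0.1,0,0,0.142],[1,0.84,-0.73,0.1,0,0,0.142],[1,0.84,-0.73,0.1,0,0,0.142],[1,0.84,-0.73,0.1,0,0,0.142],[1,0.84,-0.73,0.1,0,0,0.142],[1,0.84,-0.73,0.1,0,0,0.142]]' 20
python3 -c "
from bench import r
from h import *
go(r.read_state(),[.45,-.06,.2],-.6)"
```

```text
time: 0.98
ee_pos: [0.3571, -0.3169, 0.2063]
eef_rot: [1.0, -0.004, -0.0, -0.0]
ft_force: [0.3, -0.0, -0.1]
width: 0.025
grip_force: 0.0
at [ 0.3571 -0.3169  0.2063] yaw -0.46 t 0.975 F [ 0.3 -0.  -0.1] w 0.025
shift [ 0.3029 -0.8587  0.0213] turn [-0.0002  0.0001  0.0012]
```

```bash

python3 -m pendant '[[1,0.3,-0.86,0.02,0,0,0],[1,0.3,-0.86,0.02,0,0,0],[1,0.3,-0.86,0.02,0,0,0],[1,0.3,-0.86,0.02,0,0,0],[1,0.3,-0.86,0.02,0,0,0]]'
python3 -m pendant '[[1,0.14,-0.74,0.15,0,0,0],[1,0.14,-0.74,0.15,0,0,0],[1,0.14,-0.74,0.25,0,0,0],[1,0.14,-0.74,0.25,0,0,0],[1,0.14,-0.74,0.25,0,0,0]]'
python3 - <<'E'
from bench import r,optics
from h import *
go(r.read_state(),[.492,.1625,.060],-.6)
c=optics.camera("side"); cv2.imwrite("pics/side1.png",c["pixels"][130:330,180:420,::-1].repeat(2,0).repeat(2,1))
E
```

```text
time: 1.6
ee_pos: [0.45, -0.0593, 0.2007]
eef_rot: [1.0, -0.004, 0.0, -0.0]
ft_force: [-0.1, -1.3, 0.4]
width: 0.0002
grip_force: 0.0
time: 2.22
ee_pos: [0.493, 0.1623, 0.1235]
eef_rot: [1.0, -0.004, -0.002, -0.001]
ft_force: [0.1, -0.4, -0.3]
width: 0.0004
grip_force: 0.0
at [0.493  0.1623 0.1235] yaw -0.44 t 2.225 F [ 0.1 -0.4 -0.3] w 0.0004
shift [-0.0024 -0.0003  0.2117] turn [-0.0007  0.0017  0.0013]
```

View pics/side1.png

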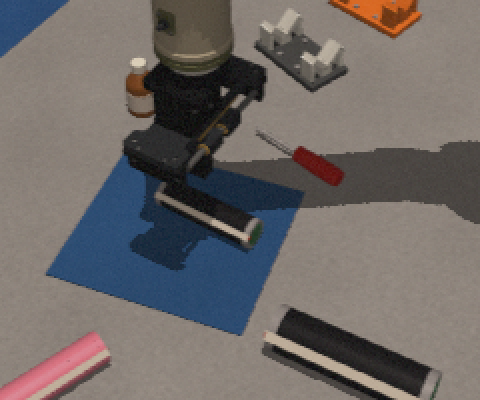

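The side view shows the closed fingers above the middle of the barrel at about (195,170), with the line still on the +y side. Next I descend.

```bash

python3 -m pendant '[[1,0,0,0.1,0,0,0],[1,0,0,0.19,0,0,0],[1,0,0,0.205,0,0,0],[1,0,0,0.21,0,0,0],[1,0,0,0.21,0,0,0]]'
python3 -m pendant '[[1,0,0,0.005,0,0,0],[1,0,0,0.01,0,0,0],[1,0,0,0.01,0,0,0]]'
```

```text
time: 2.9
ee_pos: [0.4946, 0.1596, 0.0636]
eef_rot: [1.0, -0.006, 0.001, 0.0]
ft_force: [0.8, -0.4, 0.6]
width: 0.0007
grip_force: 0.0
time: 3.28
ee_pos: [0.4938, 0.1599, 0.0595]
eef_rot: [1.0, -0.006, -0.0, 0.0]
ft_force: [0.3, -0.7, -0.3]
width: 0.0005
grip_force: 0.0
```

```bash

python3 -m pendant '[[1,0,-0.008,0.003,0,0,0],[1,0,-0.008,0.005,0,0,0],[1,0,-0.008,0.008,0,0,0],[1,0,-0.008,0.008,0,0,0]]'
```

```text
time: 3.78
ee_pos: [0.4939, 0.1626, 0.0574]
eef_rot: [1.0, -0.006, 0.0, -0.0]
ft_force: [-1.5, 1.4, 4.4]
width: 0.0004
grip_force: 2.0
```

```bash

python3 -m pendant '[[1,0,0.01,0.002,0,0,0],[1,0,0.028,0.002,0,0,0],[1,0,0.046,0.002,0,0,0],[1,0,0.064,0.002,0,0,0],[1,0,0.082,0.002,0,0,0],[1,0,0.1,0.002,0,0,0],[1,0,0.118,0.002,0,0,0],[1,0,0.13,0.002,0,0,0]]'
python3 -m pendant '[[1,0,0.004,0,0,0,0],[1,0,0.007,0,0,0,0],[1,0,0.007,0,0,0,0]]'
python3 - <<'E'
from bench import r,optics
from h import *
c=optics.camera("side"); np.savez("side2.npz",**c)
cen=np.array([.4924,.152-.0206,.024]);ax=np.array([1,-.0106,0])
print(lineangle(c,cen,ax))
cv2.imwrite("pics/side2.png",cv2.resize(c["pixels"][190:290,220:340,::-1],None,fx=4,fy=4))
E
```

```text
time: 4.78
ee_pos: [0.4935, 0.1233, 0.0576]
eef_rot: [1.0, -0.006, 0.0, 0.0]
ft_force: [-5.7, -1.1, 15.9]
width: 0.0004
grip_force: 7.4
time: 5.15
ee_pos: [0.4934, 0.121, 0.0574]
eef_rot: [1.0, -0.006, 0.0, 0.0]
ft_force: [-5.7, -0.8, 15.0]
width: 0.0009
grip_force: 7.3
(np.int64(27), array([-16.1,  -2.5,   8.8]), array([-41., 113.]))
```

View pics/side2.png

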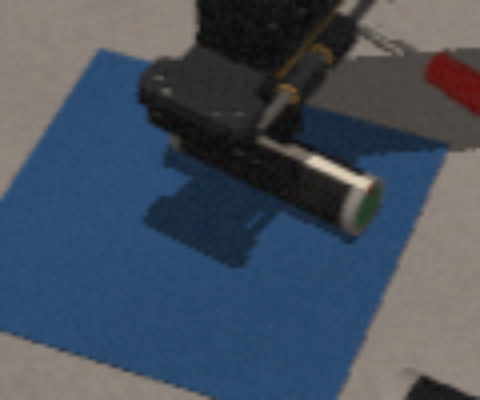

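The white line is now close to the top (measured -2.5°), with the red tick near the top of the end face at crop (372,187). I'll lift off, open the gripper and look again.

```bash

python3 -m pendant '[[1,0,0,-0.01,0,0,0],[1,0,0,-0.03,0,0,0],[-1,0,-0.3,-0.2,0,0,0],[-1,0,-0.5,-0.4,0,0,0],[-1,0,-0.5,-0.4,0,0,0],[-1,0,-0.5,-0.4,0,0,0]]'
python3 - <<'E'
from bench import r,optics
from h import *
s=optics.camera("side");t=optics.camera("top"); np.savez("side3.npz",**s); np.savez("top3.npz",**t)
o=np.zeros((480,760,3),np.uint8); o[:400,:360]=cv2.resize(t["pixels"][110:240,210:330],(360,390))[:400] if 0 else cv2.resize(t["pixels"][100:240,204:330],(360,400)); o[:,360:]=cv2.resize(s["pixels"][190:310,200:300],(400,480)); cv2.imwrite("pics/c3.png",o[:,:,::-1])
try:
    cen,ax,L,b,mat=barrel(t,(200,100,335,245)); print(cen,np.degrees(np.arctan2(ax[1],ax[0])),L)
    for c in(s,t): print(lineangle(c,cen,ax))
except Exception as e: print(e)
E
```

```text
time: 5.95
ee_pos: [0.495, 0.2765, 0.18]
eef_rot: [1.0, -0.003, 0.002, -0.002]
ft_force: [-0.3, -0.7, 0.0]
width: 0.0323
grip_force: 0.0
[0.50707873 0.1300051  0.024     ] -0.18619469165195807 [np.float64(0.0428733655413182), np.float64(0.12239047513115041)]
(np.int64(38), array([-14.9,  -2.2,  11.6]), array([-41., 114.]))
(np.int64(124), array([-17.6,  -1.5,  13.2]), array([-82.,  72.]))
```

View pics/c3.png

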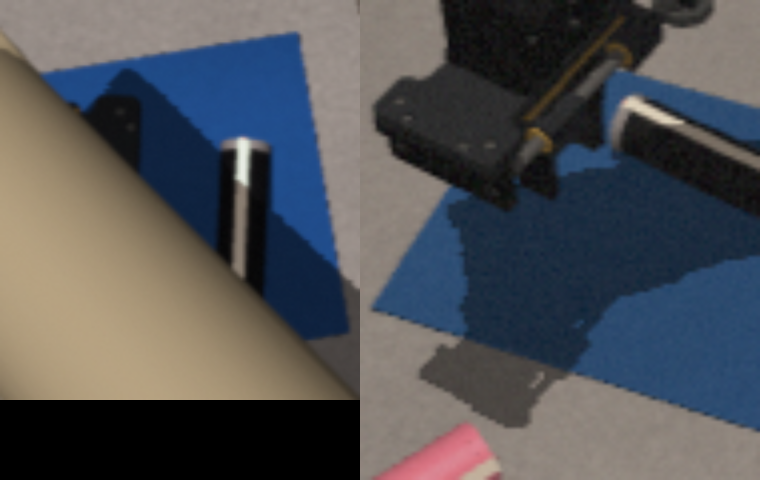

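The line is on top, and both views give about -2°. The barrel axis is at y≈0.130 and x≈0.492. I'll move above it with the gripper open.

```bash

python3 -m pendant '[[-1,-0.01,0.3,0.1,0,0,0],[-1,-0.01,0.487,0.2,0,0,0],[-1,-0.01,0.487,0.28,0,0,0],[-1,-0.01,0.487,0.28,0,0,0],[-1,-0.01,0.487,0.28,0,0,0]]'
python3 - <<'E'
from bench import r,optics
from h import *
go(r.read_state(),[.492,.1303,.024],-.4)
E
```

```text
time: 6.68
ee_pos: [0.4903, 0.1249, 0.0925]
eef_rot: [1.0, -0.006, -0.0, -0.0]
ft_force: [-0.3, 0.0, 0.0]
width: 0.0851
grip_force: 0.0
at [0.4903 0.1249 0.0925] yaw -0.72 t 6.675 F [-0.3  0.   0. ] w 0.0851
shift [ 0.0055 -0.0179  0.2285] turn [-0.0001  0.0002 -0.0026]
```

```bash

python3 -m pendant '[[-1,0.0055,-0.018,0.1,0,0,0],[-1,0.0055,-0.018,0.17,0,0,0],[-1,0.0055,-0.018,0.205,0,0,0],[-1,0.0055,-0.018,0.22,0,0,0],[-1,0.0055,-0.018,0.22,0,0,0],[-1,0.0055,-0.018,0.22,0,0,0]]'
python3 - <<'E'
from bench import r,optics
from h import *
go(r.read_state(),[.492,.1303,.024],-.4)
E
```

```text
time: 7.42
ee_pos: [0.4927, 0.1307, 0.0273]
eef_rot: [1.0, -0.006, 0.001, -0.0]
ft_force: [0.3, 0.6, 0.2]
width: 0.0868
grip_force: 0.0
at [0.4927 0.1307 0.0273] yaw -0.67 t 7.425 F [0.3 0.6 0.2] w 0.0868
shift [-0.0022  0.0012  0.0109] turn [-0.     -0.0006 -0.0022]
```

Close gently, then firm up the grip.

```bash

python3 -m pendant '[[0,0,0,0.01,0,0,0],[0.2,0,0,0.01,0,0,0],[1,0,0,0.01,0,0,0],[1,0,0,0.01,0,0,0],[1,0,0,0.01,0,0,0],[1,0,0,0.01,0,0,0],[1,0,0,0.01,0,0,0],[1,0,0,0.01,0,0,0]]' 15
python3 -m pendant '[[1,0,0,0,0,0,0],[1,0,0,0,0,0,0],[1,0,0,0,0,0,0]]' 40
python3 - <<'E'
from bench import r,optics
from h import *
go(r.read_state(),[.493,.1303,.15],-.4)
s=optics.camera("side"); cen=np.array([.492,.1303,.024]); print(lineangle(s,cen,np.array([1,-.007,0])))
E
```

```text
time: 8.43
ee_pos: [0.4921, 0.1306, 0.0236]
eef_rot: [1.0, -0.006, 0.0, 0.0]
ft_force: [0.1, 0.6, 1.1]
width: 0.0393
grip_force: 15.0
time: 8.8
ee_pos: [0.4921, 0.1305, 0.0236]
eef_rot: [1.0, -0.006, 0.0, 0.0]
ft_force: [-0.7, -0.1, 0.7]
width: 0.0391
grip_force: 40.0
at [0.4921 0.1305 0.0236] yaw -0.67 t 8.8 F [-0.7 -0.1  0.7] w 0.0391
shift [ 0.0029  0.0008 -0.4215] turn [ 0.     -0.     -0.0022]
(np.int64(28), array([-11.5,   1.5,  12.6]), array([-41., 113.]))
```

```bash

python3 -m pendant '[[1,0,0,-0.04,0,0,0],[1,0,0,-0.2,0,0,0],[1,0,0,-0.4,0,0,0],[1,0,0,-0.48,0,0,0],[1,0,0,-0.48,0,0,0]]'
python3 -m pendant '[[1,0.05,0.15,0,0,0,0],[1,0.1,0.3,0,0,0,0],[1,0.15,0.45,0,0,0,0.06],[1,0.18,0.6,0,0,0,0.12],[1,0.18,0.75,0,0,0,0.168],[1,0.18,0.9,0,0,0,0.168],[1,0.18,0.98,0,0,0,0.168],[1,0.18,0.98,0,0,0,0.168]]'
python3 - <<'E'
from bench import r,optics
from h import *
go(r.read_state(),[.5465,-.1978,.1],-20.8)
E
```

```text
time: 9.48
ee_pos: [0.493, 0.1307, 0.1694]
eef_rot: [1.0, -0.006, 0.002, 0.0]
ft_force: [0.9, 1.6, -3.2]
width: 0.0393
grip_force: 40.0
time: 10.48
ee_pos: [0.5412, -0.1664, 0.1652]
eef_rot: [0.983, -0.183, -0.002, 0.0]
ft_force: [-0.8, -0.7, -3.9]
width: 0.0392
grip_force: 40.0
at [ 0.5412 -0.1664  0.1652] yaw -21.04 t 10.475 F [-0.8 -0.7 -3.9] w 0.0392
shift [0.0548 0.0911 0.2174] turn [ 0.0004  0.0016 -0.002 ]
```

```bash

python3 -m pendant '[[1,0.055,0.091,0.08,0,0,-0.002],[1,0.055,0.091,0.16,0,0,-0.002],[1,0.055,0.091,0.18,0,0,-0.002],[1,0.055,0.091,0.18,0,0,-0.002],[1,0.055,0.091,0.18,0,0,-0.002]]'
python3 - <<'E'
from bench import r,optics
from h import *
go(r.read_state(),[.5465,-.1978,.09],-20.8)
s=optics.camera("side");t=optics.camera("top")
o=np.zeros((480,760,3),np.uint8); o[:400,:360]=cv2.resize(t["pixels"][110:210,385:475],(360,400)); o[:,360:]=cv2.resize(s["pixels"][80:200,280:380],(400,480)); cv2.imwrite("pics/c4.png",o[:,:,::-1])
E
```

```text
time: 11.1
ee_pos: [0.549, -0.1949, 0.1145]
eef_rot: [0.984, -0.178, 0.001, 0.0]
ft_force: [0.6, 0.7, -2.9]
width: 0.0388
grip_force: 40.0
at [ 0.549  -0.1949  0.1145] yaw -20.53 t 11.1 F [ 0.6  0.7 -2.9] w 0.0388
shift [-0.0046  0.0121  0.0816] turn [-0.     -0.0006  0.0022]
```

View pics/c4.png

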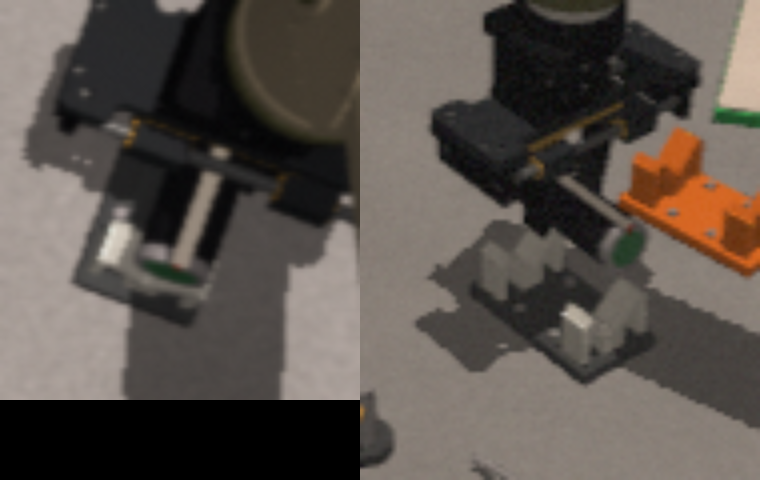

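The barrel hangs above and parallel to the V-block, with the line on top (top crop (195,220), side crop (600,200)). Next I lower it, correcting about 3 mm sideways.

```bash

python3 -m pendant '[[1,-0.005,0.012,0.03,0,0,0.002],[1,-0.005,0.012,0.08,0,0,0.002],[1,-0.005,0.012,0.13,0,0,0.002],[1,-0.005,0.012,0.155,0,0,0.002],[1,-0.005,0.012,0.16,0,0,0.002],[1,-0.005,0.012,0.16,0,0,0.002]]'
python3 - <<'E'
from bench import r,optics
from h import *
go(r.read_state(),[.5465,-.1978,.0576],-20.8)
E
```

```text
time: 11.95
ee_pos: [0.546, -0.1983, 0.0657]
eef_rot: [0.984, -0.181, 0.0, 0.0]
ft_force: [0.9, 0.0, -4.0]
width: 0.0391
grip_force: 40.0
at [ 0.546  -0.1983  0.0657] yaw -20.82 t 11.95 F [ 0.9  0.  -4. ] w 0.0391
shift [ 0.001  -0.002   0.0271] turn [-0.     -0.0002 -0.0002]
```

```bash

python3 -m pendant '[[1,0,-0.001,0.006,0,0,0],[1,0,-0.001,0.012,0,0,0],[1,0,-0.001,0.018,0,0,0],[1,0,-0.001,0.02,0,0,0],[1,0,-0.001,0.02,0,0,0]]'
python3 -m pendant '[[1,0,0,0.003,0,0,0],[1,0,0,0.005,0,0,0],[1,0,0,0.005,0,0,0]]'
```

```text
time: 12.58
ee_pos: [0.546, -0.1979, 0.0597]
eef_rot: [0.984, -0.181, 0.0, 0.0]
ft_force: [0.2, 0.8, -3.0]
width: 0.039
grip_force: 40.0
time: 12.95
ee_pos: [0.5466, -0.1975, 0.0587]
eef_rot: [0.984, -0.18, 0.001, -0.0]
ft_force: [-0.3, 4.5, 5.0]
width: 0.0391
grip_force: 40.0
```

The +y force shows the right-hand face touched first, so I shift about 1 mm towards +y and settle lower.

```bash

python3 -m pendant '[[1,0,-0.002,0,0,0,0],[1,0,-0.004,0,0,0,0],[1,0,-0.004,0,0,0,0]]'
python3 -m pendant '[[1,0,0,0.002,0,0,0],[1,0,0,0.002,0,0,0]]'
```

```text
time: 13.32
ee_pos: [0.5467, -0.1971, 0.0584]
eef_rot: [0.984, -0.181, 0.001, 0.0]
ft_force: [2.5, 2.6, 5.1]
width: 0.0395
grip_force: 40.0
time: 13.58
ee_pos: [0.5468, -0.1971, 0.0582]
eef_rot: [0.984, -0.181, 0.001, 0.0]
ft_force: [-0.9, 1.8, 10.2]
width: 0.039
grip_force: 40.0
```

```bash

python3 -m pendant '[[1,0,-0.001,0,0,0,0],[1,0,-0.001,0,0,0,0],[1,0,-0.001,0,0,0,0]]'
python3 - <<'E'
from bench import r,optics
from h import *
F=[];
s=optics.camera("side"); F.append(r.read_state()["ft_force"])
for i in range(4): t=optics.camera("top"); F.append(r.read_state()["ft_force"])
print(np.round(F,1)); st=r.read_state(); go(st,[.5465,-.1978,.0576],-20.8); print(st["torque"])
a=np.radians(-20.8); ax=np.array([np.cos(a),np.sin(a),0])
for c in(s,t): print(lineangle(c,np.array([.5467,-.197,.058]),ax), proj(c,np.array([.5467,-.197,.058])+np.outer([-.07,.07],ax)).round(1).tolist())
o=np.zeros((480,760,3),np.uint8); o[:400,:360]=cv2.resize(t["pixels"][110:210,385:475],(360,400)); o[:,360:]=cv2.resize(s["pixels"][100:190,290:365],(400,480)); cv2.imwrite("pics/c5.png",o[:,:,::-1])
E
```

```text
time: 13.95
ee_pos: [0.5468, -0.197, 0.0582]
eef_rot: [0.984, -0.181, 0.001, 0.0]
ft_force: [-0.4, 1.5, 10.2]
width: 0.0392
grip_force: 40.0
[[-0.3  1.2  9.2]
 [-0.2  1.3  9.5]
 [-1.5  1.5  9.5]
 [-0.8  0.9  9.6]
 [-1.4  2.1  9.7]]
at [ 0.5468 -0.197   0.0582] yaw -20.83 t 14.2 F [-1.4  2.1  9.7] w 0.0392
shift [-0.      0.0027  0.0019] turn [ 0.0002 -0.0006 -0.0002]
[0.35446296 0.0735912  0.19820982]
(np.int64(0), None, array([-37., 117.])) [[346.3, 156.7], [315.9, 133.7]]
(np.int64(37), array([-9.2, -2.5, 20.6]), array([-67.,  85.])) [[421.7, 182.6], [442.0, 126.4]]
```

View pics/c5.png

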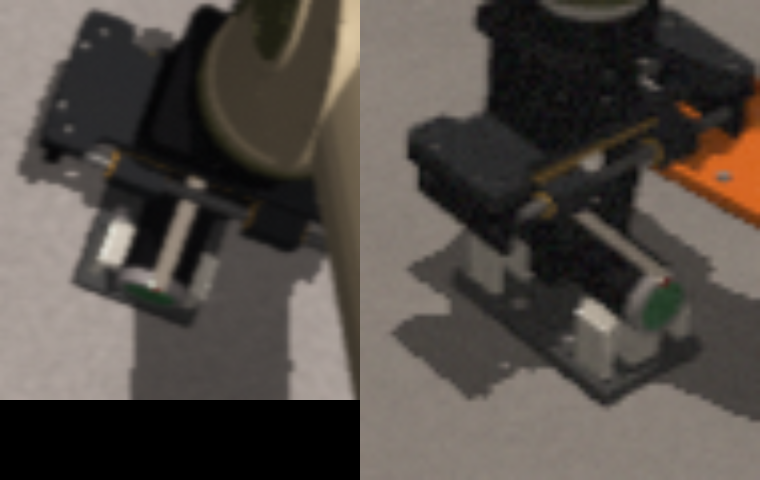

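The barrel is seated in the V with the line on top. Its end face, at side crop (662,305), matches the predicted (660,302). The downward push is steady at 9 to 10 N with little sideways force, so I'm handing in.

```bash
python3 -c "
from bench import r
print(r.close_job())"
```

```text
the job is handed in; nothing more can be done
None
```

I rolled the barrel until its line was on top, seated it in the V-block and handed the job in at about 14 s, still gripped and pressed down with roughly 10 N; the hand-in returned no verdict.

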